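# Find the drilled end of a stone stopper knob and hold it up for the cement

### The job

The blue stone knob on the green felt pad is to be cemented on the slanting silver peg in the ball vice, but only one of its ends is drilled deep; the other is just spotted with the same mouth, so try its ends on the peg until one slides well down over it (about 15 mm or more). Then take the knob off again and turn it over, and finish holding it still in the gripper, upright with that deep hole facing up for the drop of cement, a good 20 cm above the bench: do not put it down or let go at the end. Treat the stone gently (a grip of 50 N at most, no hard push on the peg) and leave the other things on the bench alone.

Things in the scene. Friction and masses are not known exactly. Their poses are not given: they have to be found in the camera images.
- knob: dark blue stone knob, octagonal bar 56 mm long (its x), 34 mm across flats (y, z), 0.14 kg, lying on a flat. Origin at its centre, 17 mm above the pad. In the middle of either end is a 12 mm bore, alike from outside: one 24 mm deep, one 5 mm; which end is deep is not told, feel it. Bears a 50 N grip (on each side) and 40 N of push
- peg_tip (a point): middle of the rounded tip of the fixed silver peg, 77 mm above the bench. The peg, 7 mm in diameter, rises from its foot at 35 degrees to level, so the knob is slid on slantwise along the line from tip to foot. The deep end goes on 20 mm, until it sits on the shoulder; the shallow end stops 5 mm past the tip
- peg_foot (a point): where the peg's axis meets the flat shoulder (27 mm across) of the silver mount, 20 mm from the peg's tip along the axis, 66 mm above the bench
- ball_vice: ball vice, fixed: black rubber ring 86 mm across, dark steel ball 68 mm across with its centre 39 mm up, set over toward its own +x (the robot's left, turned somewhat toward the robot, varying); two grey steel jaws (34 x 39 mm) hold the silver mount with its peg, the axis of which starts at the ball's centre. Origin on the bench at the ring's centre, z up
- felt_pad: dark green felt pad, 150 mm (its x) by 130 mm (its y), 4 mm thick, fixed to the bench; origin at the centre of its underside, on the bench. The knob can be laid back on it to take a new grip. (To the left of the pad a fixed tool motor hangs over the bench, at x 0.44 to 0.54 and y 0.21 to 0.30 m, from 0.56 m up: keep wrist and elbow clear of it)
- brass_brush: brass scratch brush with a wooden handle, 20 x 195 x 25 mm, lying; a bystander, to be left where it is; origin at the centre of its underside
- wax_tube: green wax tube standing upright, 26 mm across, 60 mm tall; a bystander, to be left where it is; origin at the centre of its underside
- chasing_hammer: chasing hammer with a wooden handle, 70 x 235 x 26 mm, lying; a bystander, to be left where it is; origin at the centre of its underside
- matchbox: small yellow matchbox, 38 x 56 x 15 mm; a bystander, to be left where it is; origin at the centre of its underside
- pliers_round: closed pliers with black handles, 36 x 144 x 12 mm, lying; a bystander, to be left where it is; origin at the centre of its underside
- sanding_stick_2: flat brown emery stick, 18 x 210 x 5 mm, lying; a bystander, to be left where it is; origin at the centre of its underside

How it is judged:
By the outcome, as a careful person would: the job done as asked, in the order asked, and still so for the second after the job is handed in, while the arm keeps its last pose, push and grip.
It also fails if it takes over 72 s, if anything falls off the work surface, if the arm or the gripper's body presses on something with over 40 N, if the wrist force passes 120 N, or if a joint passes its speed limit or range.

### The arm

A 6-joint arm with a two-finger parallel gripper is mounted at the origin on a cart in front of the work surface, level with it; the furniture and walls round the work are solid. World frame = base frame: x ahead of the robot, y to its left, z up, the work surface at z = 0. Lengths are in m, angles in rad, forces in N, time in s.
With the tool pointing down it reaches from about 0.25 to 0.775 m from the base axis. Payload 4 kg.
Tool frame: the origin (TCP) lies at the centre of the arm's flange, where the gripper is bolted on; the fingertips stand ahead of it and the grasp point (between the pads) lies 180 mm ahead of it (robot.tcp_to_tips is the z of the fingertips in the tool frame, in m); z points along the fingers, y is the direction in which the jaws open and shut (so a half turn about z gives the same grasp; the last joint's range is limited). The gripper opens to 94 mm and grips with 3 to 60 N. Pads are 16 mm wide; open, the fingers measure 119 mm over their backs; the gripper's body (75 mm by 177 mm) begins 78 mm behind the grasp point.
Start: joints at [-1.302, 0.087, 1.371, -0, 1.684, -0.103], TCP at [0.2, -0.512, 0.405] pointing down, gripper open.
Joint ranges: [-3.1, 3.1], [-0.76, 2.03], [0.27, 2.55], [-1.08, 4.22], [0.17, 2.65], [-2.57, 2.57]. Speed limits (rad/s): [2.79, 2.79, 3.14, 3.14, 3.14, 3.14].

### API

Orientations are given as [roll, pitch, yaw] about the fixed x, y, z axes, in that order (R = Rz(yaw) Ry(pitch) Rx(roll)).
In Python, from bench import robot gives the robot as it stands.
- The arm moves only by the tool move_arm, never from a script. Its argument "increments" is a list that holds one entry, the list of rows, each a list of 7 numbers: the opening, from 0 (shut) to 1 (fully open), then the shift along the tool's x, y, z as a fraction of full scale, then the turn, a rotation vector about the tool's x, y, z as a fraction of full scale. In form: [[[jaw, dx, dy, dz, rx, ry, rz], ...]]. A call has 1 to 8 rows; each row is the pose to reach, as a shift and turn from the pose commanded when the call began, along the tool's axes at that moment; what a row does not reach only later rows make up. Full scale, the value 1, is 0.1 m for a shift and pi/2 rad for a turn. A row lasts 1/12 s, in which the tool goes at most 41.7 mm and 7.16 degrees, less where a joint would pass 70% of its speed; a pose out of reach is approached as far as the arm can. A call with a number of a shift or a turn outside -1 to 1 is refused whole. A call with a gripper value outside its range is refused whole. The fingers move at their own pace and stop on an object; the grip force is fixed at half the most. Time passes only in rows, so rows that repeat a pose let the fingers close. It gives the time, the measured TCP pose, the force and the opening at its end, in the units of the state.
- robot.get_obs(): the state, without advancing time (a new reading comes with each control period).
- robot.snapshot(name): name is "scene" or "side" or "wrist"; returns (picture, depth): 480x640x3 uint8, red, green, blue; 480x640 float32, m along the optical axis (not along the pixel's ray), 0 where there is no reading.
- robot.camera_params(name): a dict with "mtx" (3x3 intrinsics, pixels), "R" (3x3) and "t" (3): a world point X has camera coordinates R X + t. Camera axes: x right, y down, z forward; pixel columns grow to the right and rows downward; lengths in m; the calibration is good to about 2 mm. A picture is of the moment at which its call begins: read the wrist's pose just before it. camera_params takes no time and is no camera call; for the wrist camera it gives the pose at the moment of the call.
- robot.close_job(): hands the job in, once; it reports no verdict.
The state is a dict: "time": time; "joint_positions": joint angles; "qvel": joint speeds; "joint_torque": joint torques, N m; "tool_pos": TCP position; "ee_rot": TCP orientation; "wrist_force": force on the tool from outside, world axes, zero at the start; "wrist_torque": the same for the moment, N m; "width": finger opening in m.
Only numpy, scipy, OpenCV 4.12 (cv2) and the standard library are available. Lean on these libraries where they do the work, as an engineer would, in place of code of your own. Each camera call takes 0.05 s, during which the arm holds its last target.

## Working session

There is one attempt and no reset: what is moved stays moved. The work goes in short steps, Python scripts to look and compute and a tool call to move; the robot and the scene stay as the last step left them, time stands still between calls to the robot, and variables do not carry over. Pictures are saved under pics/ and viewed, and the job is handed in when it is done.

Besides the shell and the picture viewer there is one more tool, called after ">>>" as name(argument=value, ...), one argument or row to a line, values as JSON. move_arm: Moves the arm, as the interface text tells. Its arguments: {"type":"object","properties":{"increments":{"type":"array","items":{"type":"array","items":{"type":"array","items":{"type":"number","minimum":-1,"maximum":1}}}}},"required":["increments"]}

```bash
ls; mkdir -p pics; cat > h.py <<'E'
import numpy as np, cv2
from bench import robot
from scipy.spatial.transform import Rotation as Ro
def snap(n,f):
    p=robot.camera_params(n); im,d=robot.snapshot(n)
    cv2.imwrite(f'pics/{f}.png',cv2.cvtColor(im,cv2.COLOR_RGB2BGR)); np.savez(f'pics/{f}.npz',im=im,d=d,mtx=p['mtx'],R=p['R'],t=p['t'])
    return im,d
def load(f): return np.load(f'pics/{f}.npz')
def cloud(z):
    d=z['d'];v,u=np.mgrid[:480,:640];K=z['mtx']
    c=np.stack([(u-K[0,2])/K[0,0]*d,(v-K[1,2])/K[1,1]*d,d],-1)
    return (c-z['t'])@z['R']
E
python3 - <<'E'
from h import *
for n in('scene','side','wrist'): snap(n,n+'0')
o=robot.get_obs(); print(o, robot.tcp_to_tips)
for n in('scene','side','wrist'):
    z=load(n+'0'); print(n,-z['R'].T@z['t'],z['R'][2],z['mtx'][0])
E
```

```text
pics
{'time': 0.15, 'joint_positions': array([-1.30211335e+00,  8.77879575e-02,  1.37189217e+00, -3.55985316e-05,
        1.68357258e+00, -1.03095583e-01]), 'qvel': array([-6.69716828e-05, -2.50957143e-03, -4.35415862e-03, -1.29328588e-03,
        7.51144299e-06,  3.31477752e-04]), 'joint_torque': array([ 1.73928867e-03, -3.40643477e+01, -3.02792537e+01,  7.18869595e-02,
        3.05298599e-02, -1.08632773e-04]), 'tool_pos': array([ 0.19977147, -0.51234959,  0.40377885]), 'ee_rot': array([-3.13993777e+00, -1.35650154e-04,  3.71774471e-01]), 'wrist_force': array([-0.34876513,  0.70305959,  0.91820736]), 'wrist_torque': array([-0.00324596,  0.04118422,  0.00047171]), 'width': 0.09365811206589073} 0.1992
scene [0.10451539 0.24482431 0.76789804] [ 0.50870192 -0.39975842 -0.76250611] [433.97560211   0.         328.05392984]
side [ 0.16099747 -0.95163516  0.83001383] [ 0.33210626  0.69234436 -0.64059716] [558.8579391    0.         319.11923228]
wrist [ 0.25980316 -0.48768024  0.38418717] [-0.21157707 -0.07873163 -0.97418503] [386.60496095   0.         318.44475714]
```

```bash
ls pics
```

```text
scene0.npz
scene0.png
side0.npz
side0.png
wrist0.npz
wrist0.png
```

View pics/scene0.png

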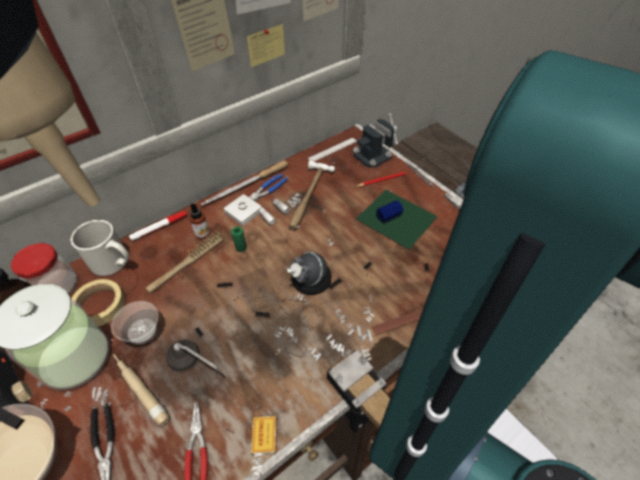

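View pics/side0.png

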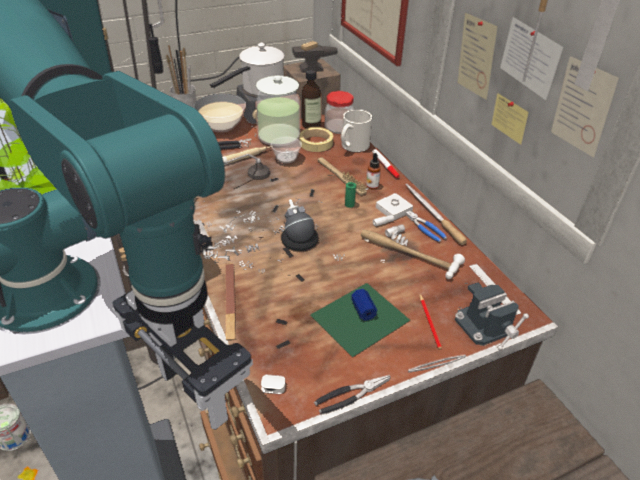

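View pics/wrist0.png

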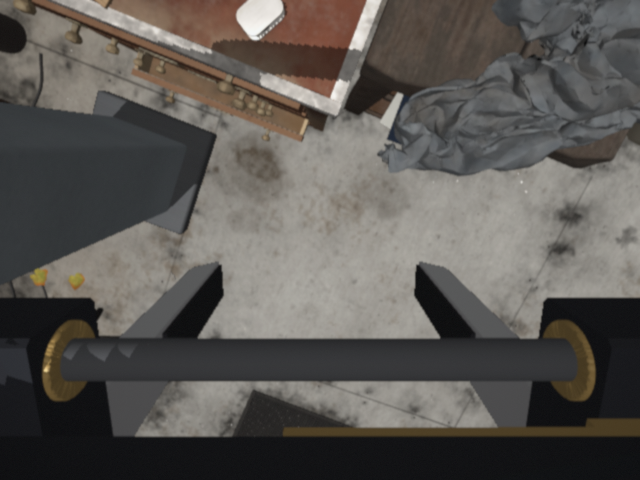

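```bash
python3 - <<'E'
from h import *
for f in('scene0','side0'):
    z=load(f);P=cloud(z);im=z['im'].astype(int);ok=z['d']>0
    hsv=cv2.cvtColor(z['im'],cv2.COLOR_RGB2HSV)
    m=ok&(im[...,2]>im[...,0]+25)&(im[...,2]>im[...,1]+25)&(abs(P[...,0]-.5)<.4)&(P[...,2]<.06)&(P[...,2]>0.0)&(P[...,1]<-.05)
    n,l,st,c=cv2.connectedComponentsWithStats(m.astype(np.uint8))
    for k in range(1,n):
        if st[k,4]>100:
            q=P[l==k]; top=q[q[:,2]>q[:,2].max()-.006]
            print(f,c[k],st[k],q.min(0),q.max(0),'top',top.mean(0),len(top))
            r=cv2.minAreaRect((top[:,:2]*1000).astype(np.float32));print(r)
    g=ok&(im[...,1]>im[...,0]+15)&(im[...,1]>im[...,2]+5)&(P[...,2]<.02)&(P[...,1]<-.05)
    q=P[g]; print('pad',len(q),cv2.minAreaRect((q[:,:2]*1000).astype(np.float32)),np.median(q[:,2]))
    s={'scene0':(260,230,90,80),'side0':(265,185,70,75)}[f]
    x,y,w,h=s
    cv2.imwrite(f'pics/{f}_vice.png',cv2.resize(cv2.cvtColor(z['im'][y:y+h,x:x+w],cv2.COLOR_RGB2BGR),None,fx=7,fy=7,interpolation=cv2.INTER_CUBIC))
    q=P[y:y+h,x:x+w][(P[y:y+h,x:x+w,2]>.08)]
    print('vice high',q.min(0) if len(q) else 0,q.max(0) if len(q) else 0)
E
```

```text
scene0 [390.62142857 209.86071429] [378 201  25  19 280] [ 0.55240201 -0.33131364  0.01731348] [ 0.58502189 -0.27783523  0.04207352] top [ 0.5703447  -0.30498401  0.03862345] 135
((570.4842529296875, -305.3092041015625), (52.92279052734375, 20.163768768310547), 83.76683807373047)
pad 1856 ((556.7969360351562, -318.72137451171875), (145.44508361816406, 126.26567840576172), 12.858238220214844) 0.004911259506291954
vice high [ 0.10451539 -0.00237542  0.08003962] [0.53853269 0.24482431 0.76789804]
side0 [435.08737864 228.85436893] [425 221  21  17 103] [ 8.35877663e-01 -1.82606041e-01  2.87502925e-04] [ 0.85399637 -0.11690558  0.01215093] top [ 0.84547796 -0.15103544  0.00888003] 69
((845.3549194335938, -150.01626586914062), (12.551716804504395, 66.30825805664062), 7.229908466339111)
side0 [427.88990826 232.48623853] [418 224  22  17 109] [ 8.13532411e-01 -1.88690431e-01  1.96159023e-04] [ 0.83211668 -0.12066563  0.01341571] top [ 0.82264126 -0.15648167  0.00956133] 60
((822.5996704101562, -156.25033569335938), (10.50958251953125, 66.68341827392578), 9.53436279296875)
side0 [363.51821862 304.01821862] [352 289  25  31 494] [ 0.55126739 -0.33802124  0.00424294] [ 0.58894276 -0.25244348  0.04042085] top [ 0.57051409 -0.30921263  0.03665337] 207
((570.7492065429688, -308.7055969238281), (56.44626998901367, 22.774242401123047), 84.99563598632812)
pad 3100 ((557.7776489257812, -319.89617919921875), (151.64663696289062, 130.7622528076172), 12.940637588500977) 0.003086117980332075
vice high [ 0.16099747 -0.95163516  0.83001383] [ 0.16099747 -0.95163516  0.83001383]
```

View pics/scene0_vice.png

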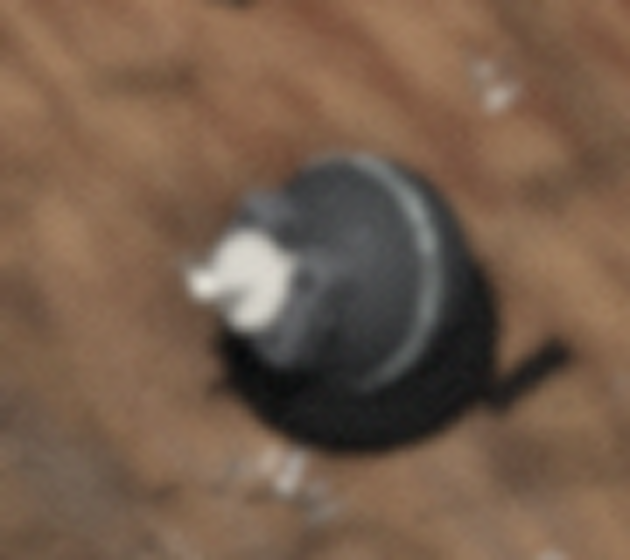

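View pics/side0_vice.png

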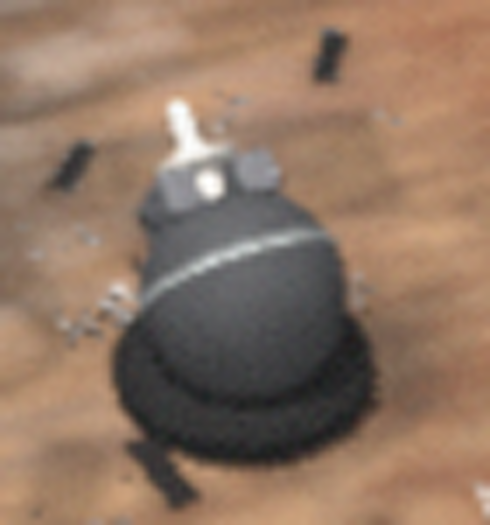

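```bash
cat >> h.py <<'E'
def tri(obs):
    A=[];b=[]
    for z,(u,v) in obs:
        K,R,t=z['mtx'],z['R'],z['t']; C=-R.T@t; d=R.T@np.linalg.inv(K)@[u,v,1]; d/=np.linalg.norm(d)
        M=np.eye(3)-np.outer(d,d); A.append(M); b.append(M@C)
    x=np.linalg.lstsq(np.vstack(A),np.hstack(b),rcond=None)[0]
    return x,[np.linalg.norm(M@x-c) for M,c in zip(A,b)]
def atz(z,uv,h):
    K,R,t=z['mtx'],z['R'],z['t']; C=-R.T@t; d=R.T@np.linalg.inv(K)@[uv[0],uv[1],1]
    return C+d*(h-C[2])/d[2]
E
python3 - <<'E'
from h import *
print([x for x in dir(robot) if x[0]!='_'])
a=load('scene0');b=load('side0')
pt={'tip':((260+192/7-.5+.07,230+284/7-.5),(265+178/7-.5,185+103/7-.5),.077),
'shoulder':((260+252/7-.5,230+281/7-.5),(265+195/7-.5,185+152/7-.5),.066)}
for k,(p,q,h) in pt.items():
    print(k,tri([(a,p),(b,q)]),atz(a,p,h),atz(b,q,h))
from scipy.optimize import least_squares
for z,(x,y,w,h) in((a,(260,230,90,80)),(b,(265,185,70,75))):
    P=cloud(z)[y:y+h,x:x+w].reshape(-1,3); im=z['im'][y:y+h,x:x+w].reshape(-1,3).astype(int)
    m=(P[:,2]>.025)&(P[:,2]<.085)&(im.max(1)-im.min(1)<25)&(im.max(1)<130)
    q=P[m]; print(len(q),q.mean(0))
    r=least_squares(lambda c:np.linalg.norm(q-[c[0],c[1],.039],axis=1)-.034,q.mean(0)[:2],loss='soft_l1',f_scale=.002);print('ball',r.x,r.cost)
# orange wall? all high pts near tool motor skip; bystanders
E
```

```text
['IKError', 'camera_params', 'close_job', 'get_obs', 'snapshot', 'tcp_to_tips']
tip (array([0.54289927, 0.00141583, 0.07722398]), [np.float64(0.000737936063757516), np.float64(0.0007379360637574875)]) [0.54391402 0.00125254 0.077     ] [0.54218996 0.001165   0.077     ]
shoulder (array([ 0.54053075, -0.01561471,  0.06869089]), [np.float64(0.0006924406326940047), np.float64(0.0006924406326931312)]) [ 0.54139194 -0.01653087  0.066     ] [ 0.54264524 -0.01182512  0.066     ]
769 [ 0.5290041  -0.04633294  0.06080269]
ball [ 0.54210755 -0.05116475] 0.0027394418727483515
652 [ 0.53499926 -0.06802502  0.05315636]
ball [ 0.54270534 -0.05278901] 0.0010211348131071948
```

>>> move_arm(
  increments=[
    [[1, 0.84, -0.114, 0.1, 0, 0, 0], [1, 0.84, -0.114, 0.1, 0, 0, 0], [1, 0.84, -0.114, 0.1, 0, 0, 0]],
  ],
)

```text
time: 0.4
tool_pos: [0.2779, -0.4685, 0.3933]
ee_rot: [-3.139, -0.004, 0.378]
wrist_force: [0.0, -0.3, -0.8]
width: 0.094
```

>>> move_arm(
  increments=[
    [[1, 0.84, -0.114, 0.1, 0, 0, 0], [1, 0.84, -0.114, 0.1, 0, 0, 0], [1, 0.84, -0.114, 0.1, 0, 0, 0]],
  ],
)

```text
time: 0.65
tool_pos: [0.3521, -0.427, 0.3832]
ee_rot: [-3.138, -0.003, 0.379]
wrist_force: [-0.2, 0.3, -0.4]
width: 0.0939
```

>>> move_arm(
  increments=[
    [[1, 0.84, -0.114, 0.1, 0, 0, 0], [1, 0.84, -0.114, 0.1, 0, 0, 0], [1, 0.84, -0.114, 0.1, 0, 0, 0]],
  ],
)

```text
time: 0.9
tool_pos: [0.426, -0.3859, 0.3731]
ee_rot: [-3.138, -0.003, 0.378]
wrist_force: [-0.3, -0.2, 0.2]
width: 0.0936
```

>>> move_arm(
  increments=[
    [[1, 0.84, -0.114, 0.1, 0, 0, 0], [1, 0.84, -0.114, 0.1, 0, 0, 0], [1, 0.84, -0.114, 0.1, 0, 0, 0]],
  ],
)

```text
time: 1.15
tool_pos: [0.4999, -0.3449, 0.3628]
ee_rot: [-3.138, -0.002, 0.378]
wrist_force: [0.5, 0.9, -0.0]
width: 0.0939
```

>>> move_arm(
  increments=[
    [[1, 0.84, -0.114, 0.1, 0, 0, -0.351], [1, 0.84, -0.114, 0.1, 0, 0, -0.351], [1, 0.84, -0.114, 0.1, 0, 0, -0.351], [1, 0.84, -0.114, 0.1, 0, 0, -0.351], [1, 0.84, -0.114, 0.1, 0, 0, -0.351]],
  ],
)

```text
time: 1.57
tool_pos: [0.5706, -0.3068, 0.3537]
ee_rot: [-3.14, 0.001, 0.93]
wrist_force: [-0.2, -0.2, -0.2]
width: 0.0941
```

>>> move_arm(
  increments=[
    [[1, 0, 0, 0, 0, 0, -0.351], [1, 0, 0, 0, 0, 0, -0.351], [1, 0, 0, 0, 0, 0, -0.351], [1, 0, 0, 0, 0, 0, -0.351], [1, 0, 0, 0, 0, 0, -0.351], [1, 0, 0, 0, 0, 0, -0.351], [1, 0, 0, 0, 0, 0, -0.351]],
  ],
)

```text
time: 2.15
tool_pos: [0.5699, -0.3074, 0.3544]
ee_rot: [-3.141, 0.0, 1.473]
wrist_force: [-0.3, 0.1, 0.9]
width: 0.0938
```

```bash
cat >> h.py <<'E'
def st(log=True):
    o=robot.get_obs()
    print('t',round(o['time'],2),'q',o['joint_positions'].round(3),'p',o['tool_pos'].round(4),'rpy',o['ee_rot'].round(4),'F',o['wrist_force'].round(1),'M',o['wrist_torque'].round(2),'w',round(o['width'],4))
    if log: open('log.txt','a').write(' '.join(map(str,[*o['joint_positions'],*o['tool_pos'],*o['ee_rot']]))+'\n')
    return o
E
python3 - <<'E'
from h import *
st(); snap('wrist','w1')
E
```

```text
t 2.15 q [-0.582  0.318  1.198 -0.     1.626 -0.484] p [ 0.5699 -0.3074  0.3544] rpy [-3.1409e+00  1.0000e-04  1.4726e+00] F [-0.3  0.1  0.9] M [ 0.03 -0.1  -0.04] w 0.0938
```

View pics/w1.png

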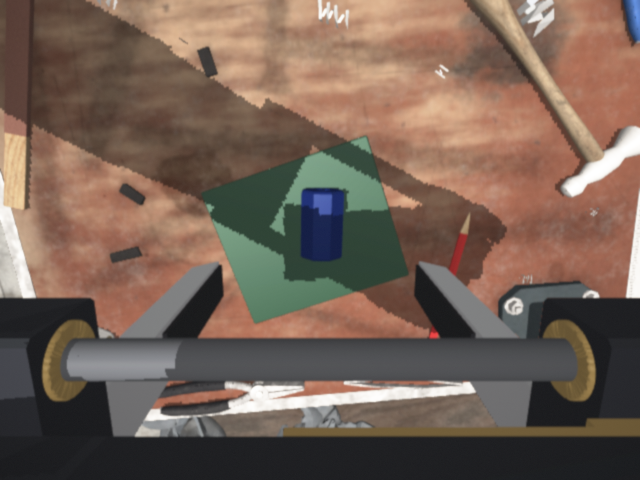

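```bash
cat > kin.py <<'E'
import numpy as np
from scipy.spatial.transform import Rotation as Ro
from scipy.optimize import least_squares
def Rx(k,a): return Ro.from_euler(k,a).as_matrix()
def fk(q,L):
    d1,a,c,b,d6,e,sx=L
    R=Rx('z',q[0]); p=R@np.array([sx,e,d1]); R=R@Rx('y',q[1]); p=p+R@[0,0,a]; R=R@Rx('y',q[2]); p=p+R@[c,0,b]
    R=R@Rx('z',q[3])@Rx('y',q[4]); R=R@Rx('z',q[5]+np.pi/2); p=p+R@[0,0,d6]
    return p,R
E
cat >log0.txt <<'E'
E
python3 - <<'E'
from h import *
z=load('w1');P=cloud(z);im=z['im'].astype(int)
m=(im[...,2]>im[...,0]+25)&(im[...,2]>im[...,1]+25)&(P[...,2]>.03)&(P[...,2]<.05)&(np.hypot(P[...,0]-.57,P[...,1]+.307)<.06)
q=P[m];print(len(q),q.mean(0),q[:,2].max())
t=q[q[:,2]>.0355];print(cv2.minAreaRect((q[:,:2]*1000).astype(np.float32)),cv2.minAreaRect((t[:,:2]*1000).astype(np.float32)))
from kin import *
D=[np.r_[-1.30211335,8.77879575e-02,1.37189217,-3.56e-05,1.68357,-.1030956,.19977,-.51235,.40378,-3.139938,-.000136,.371774]]+[np.array(list(map(float,l.split()))) for l in open('log.txt')]
for d in D:
    p,R=fk(d[:6],[.3,.4,0,.4,.1,0,0]); print(np.abs(R-Ro.from_euler('xyz',d[9:]).as_matrix()).max())
f=lambda L:np.hstack([fk(d[:6],L)[0]-d[6:9] for d in D]+[(np.r_[L]-[.3,.4,0,.4,.1,0.05,0])*1e-3])
r=least_squares(f,[.3,.4,0,.4,.1,.05,0]);print(r.x.round(4),f(r.x)[:6])
E
```

```text
2598 [ 0.57151519 -0.30384556  0.03612632] 0.041292671663720415
((571.6072998046875, -305.0963134765625), (56.29548263549805, 31.7230167388916), 83.77123260498047) ((571.3621215820312, -305.0125427246094), (56.016082763671875, 21.821664810180664), 82.35989379882812)
2.4037691580666622e-06
4.163336342344337e-16
[ 0.1976  0.4478  0.0968  0.5011  0.1993  0.0566 -0.0007] [ 9.14026175e-06  2.25251066e-06 -1.89299885e-06 -5.38921457e-06
 -7.72670108e-06  1.99589676e-06]
```

>>> move_arm(
  increments=[
    [[1, 0.015, 0.01, 0.4, 0, 0, 0], [1, 0.015, 0.01, 0.7, 0, 0, 0], [1, 0.015, 0.01, 1.0, 0, 0, 0], [1, 0.015, 0.01, 1.0, 0, 0, 0]],
  ],
)

```text
time: 2.53
tool_pos: [0.5694, -0.3043, 0.2465]
ee_rot: [-3.129, -0.006, 1.473]
wrist_force: [-0.5, 0.6, -1.7]
width: 0.094
```

>>> move_arm(
  increments=[
    [[1, 0, 0, 0.25, 0, 0, 0], [1, 0, 0, 0.4, 0, 0, 0], [1, 0, 0, 0.475, 0, 0, 0], [1, 0, 0, 0.475, 0, 0, 0]],
  ],
)

```text
time: 2.87
tool_pos: [0.5712, -0.3053, 0.2063]
ee_rot: [-3.139, -0.001, 1.474]
wrist_force: [-0.4, 0.7, 0.0]
width: 0.0941
```

>>> move_arm(
  increments=[
    [[0.3, 0, 0, 0, 0, 0, 0], [0.3, 0, 0, 0, 0, 0, 0], [0.3, 0, 0, 0, 0, 0, 0], [0.3, 0, 0, 0, 0, 0, 0], [0.3, 0, 0, 0, 0, 0, 0], [0.3, 0, 0, 0, 0, 0, 0]],
  ],
)

```text
time: 3.37
tool_pos: [0.5716, -0.3054, 0.2078]
ee_rot: [3.141, 0.001, 1.474]
wrist_force: [0.6, 1.3, 0.6]
width: 0.0573
```

```bash
python3 - <<'E'
from h import *
st()
E
```

```text
t 3.37 q [-0.578  0.41   1.377 -0.     1.354 -0.482] p [ 0.5716 -0.3054  0.2078] rpy [3.1408e+00 5.0000e-04 1.4745e+00] F [0.6 1.3 0.6] M [-0.05 -0.05 -0.04] w 0.0573
```

>>> move_arm(
  increments=[
    [[0.2, 0, 0, 0.02, 0, 0, 0], [0, 0, 0, 0.02, 0, 0, 0], [0, 0, 0, 0.02, 0, 0, 0], [0, 0, 0, 0.02, 0, 0, 0], [0, 0, 0, 0.02, 0, 0, 0], [0, 0, 0, 0.02, 0, 0, 0]],
  ],
)

```text
time: 3.87
tool_pos: [0.5715, -0.3053, 0.205]
ee_rot: [-3.141, -0.0, 1.475]
wrist_force: [0.2, 0.2, -1.0]
width: 0.0336
```

```bash
python3 - <<'E'
from h import *
st()
E
```

```text
t 3.87 q [-0.578  0.412  1.379 -0.     1.351 -0.482] p [ 0.5715 -0.3053  0.205 ] rpy [-3.1413e+00 -1.0000e-04  1.4745e+00] F [ 0.2  0.2 -1. ] M [-0.03 -0.1   0.  ] w 0.0336
```

>>> move_arm(
  increments=[
    [[0, 0, 0, -0.4, 0, 0, 0], [0, 0, 0, -0.8, 0, 0, 0], [0, 0, 0, -1.0, 0, 0, 0], [0, 0, 0, -1.0, 0, 0, 0], [0, 0, 0, -1.0, 0, 0, 0]],
  ],
)

```text
time: 4.28
tool_pos: [0.5717, -0.3055, 0.3067]
ee_rot: [3.139, 0.002, 1.474]
wrist_force: [0.5, 0.2, -2.0]
width: 0.0337
```

```bash
cat >> kin.py <<'E'
L=[ 0.1976,0.4478,0.0968,0.5011,0.1993,0.0566,-0.0007]
lo=np.array([-3.1,-.76,.27,-1.08,.17,-2.57]);hi=np.array([3.1,2.03,2.55,4.22,2.65,2.57])
def fitL():
    D=[np.array(list(map(float,l.split()))) for l in open('log.txt')]
    D.append(np.r_[-1.30211335,8.77879575e-02,1.37189217,-3.56e-05,1.68357,-.1030956,.19977,-.51235,.40378,-3.139938,-.000136,.371774])
    f=lambda X:np.hstack([fk(d[:6],X)[0]-d[6:9] for d in D]+[(np.r_[X]-L)*1e-3])
    r=least_squares(f,L); return r.x,np.abs(f(r.x)[:-7]).max()
rng=np.random.default_rng(0)
def ik(p,R,seed=None,n=12):
    best=None
    S=[seed] if seed is not None else []
    S+= [rng.uniform(np.maximum(lo,-2),np.minimum(hi,3)) for _ in range(n)]
    sols=[]
    for s in S:
        def f(q):
            pp,RR=fk(q,L); return np.hstack([(pp-p)*5,Ro.from_matrix(RR.T@R).as_rotvec()])
        r=least_squares(f,np.clip(s,lo+1e-3,hi-1e-3),bounds=(lo,hi),max_nfev=80)
        if r.cost<1e-8 and not any(np.abs(r.x-x).max()<.02 for x in sols): sols.append(r.x)
    return sols
E
python3 - <<'E'
from h import *
import kin; from kin import *
st()
kin.L,e=fitL();print(kin.L.round(4),e)
L=kin.L
th=np.deg2rad(90);h=np.array([np.cos(th),np.sin(th),0]);p=h*np.cos(np.deg2rad(35))+np.array([0,0,np.sin(np.deg2rad(35))])
ball=np.array([.543,-.052,.039]) ; 
z0=h*np.sin(np.deg2rad(35))-np.array([0,0,np.cos(np.deg2rad(35))])
for sgn in(1,-1):
  for roll in np.deg2rad([0,30,-30,60,-60,90,-90]):
    z=Ro.from_rotvec(p*roll).apply(z0); x=sgn*p; R=np.stack([x,np.cross(z,x),z],1)
    for s in(.075,.13):
      kc=ball+p*s; q=ik(kc-z*.184,R)
      print(sgn,np.rad2deg(roll).round(),s,[v.round(2) for v in q])
E
```

```text
t 4.28 q [-0.578  0.339  1.267 -0.     1.533 -0.482] p [ 0.5717 -0.3055  0.3067] rpy [3.1387e+00 1.7000e-03 1.4744e+00] F [ 0.5  0.2 -2. ] M [-0.   -0.08 -0.02] w 0.0337
[0.1602 0.4489 0.1007 0.4998 0.159  0.0566 0.    ] 1.6014969484889896e-05
1 0.0 0.075 [array([-0.43,  0.26,  1.58,  0.55,  1.58, -0.5 ])]
1 0.0 0.13 [array([-0.36,  0.21,  1.58,  0.57,  1.59, -0.41])]
1 30.0 0.075 [array([-0.3 ,  0.62,  1.15,  0.38,  2.06, -0.41])]
1 30.0 0.13 [array([-0.24,  0.58,  1.16,  0.43,  2.07, -0.33])]
1 -30.0 0.075 [array([-0.55, -0.05,  2.01,  0.86,  1.13, -0.74])]
1 -30.0 0.13 [array([-0.45, -0.13,  2.02,  0.83,  1.11, -0.61])]
1 60.0 0.075 [array([-0.17,  0.97,  0.79,  0.23,  2.52, -0.43])]
1 60.0 0.13 [array([-0.12,  0.93,  0.79,  0.33,  2.54, -0.33])]
1 -60.0 0.075 [array([-0.56, -0.19,  2.4 ,  1.59,  0.78, -1.38])]
1 -60.0 0.13 [array([-0.4 , -0.33,  2.41,  1.53,  0.65, -1.19])]
1 90.0 0.075 []
1 90.0 0.13 []
1 -90.0 0.075 [array([-0.24,  0.3 ,  2.53,  2.89,  1.27, -2.45])]
1 -90.0 0.13 [array([-0.01,  0.14,  2.53,  3.13,  1.1 , -2.53])]
-1 0.0 0.075 []
-1 0.0 0.13 []
-1 30.0 0.075 []
-1 30.0 0.13 []
-1 -30.0 0.075 [array([-0.55, -0.05,  2.01,  0.86,  1.13,  2.4 ])]
-1 -30.0 0.13 [array([-0.45, -0.13,  2.02,  0.83,  1.11,  2.53])]
-1 60.0 0.075 []
-1 60.0 0.13 []
-1 -60.0 0.075 [array([-0.56, -0.19,  2.4 ,  1.59,  0.78,  1.76])]
-1 -60.0 0.13 [array([-0.4 , -0.33,  2.41,  1.53,  0.65,  1.96])]
-1 90.0 0.075 []
-1 90.0 0.13 []
-1 -90.0 0.075 [array([-0.24,  0.3 ,  2.53,  2.89,  1.27,  0.69])]
-1 -90.0 0.13 [array([-0.01,  0.14,  2.53,  3.13,  1.1 ,  0.62])]
```

>>> move_arm(
  increments=[
    [[0, 0.7, -0.21, -0.2, 0, 0, 0], [0, 0.7, -0.21, -0.2, 0, 0, 0], [0, 0.7, -0.21, -0.2, 0, 0, 0]],
  ],
)

```text
time: 4.53
tool_pos: [0.5567, -0.2291, 0.3237]
ee_rot: [-3.138, -0.005, 1.479]
wrist_force: [0.4, 0.3, -0.9]
width: 0.0338
```

>>> move_arm(
  increments=[
    [[0, 0.7, -0.21, -0.2, 0, 0, 0], [0, 0.7, -0.21, -0.2, 0, 0, 0], [0, 0.7, -0.21, -0.2, 0, 0, 0], [0, 0.7, -0.21, -0.2, 0, 0, 0], [0, 0.7, -0.21, -0.2, 0, 0, 0]],
  ],
)

```text
time: 4.95
tool_pos: [0.543, -0.1623, 0.343]
ee_rot: [-3.138, 0.0, 1.475]
wrist_force: [0.0, 0.2, -1.0]
width: 0.0337
```

```bash
python3 - <<'E'
from h import *
st(); im,d=snap('wrist','w2')
E
```

```text
t 4.95 q [-3.900e-01  1.450e-01  1.429e+00 -1.000e-03  1.570e+00 -2.940e-01] p [ 0.543  -0.1623  0.343 ] rpy [-3.1384e+00  1.0000e-04  1.4746e+00] F [ 0.   0.2 -1. ] M [-0.03 -0.08  0.01] w 0.0337
```

View pics/w2.png

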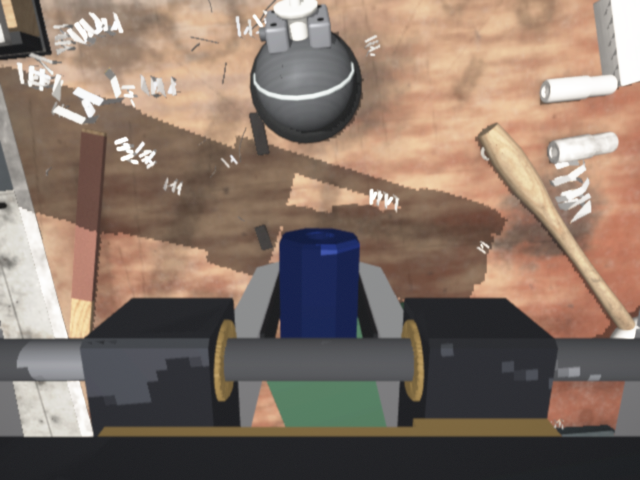

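>>> move_arm(
  increments=[
    [[0, 0.7, -0.05, -0.2, 0, 0, 0], [0, 0.7, -0.05, -0.2, 0, 0, 0], [0, 0.7, -0.05, -0.2, 0, 0, 0], [0, 0.7, -0.05, -0.2, 0, 0, 0], [0, 0.7, -0.05, -0.2, 0, 0, 0]],
  ],
)

```text
time: 5.42
tool_pos: [0.5451, -0.093, 0.364]
ee_rot: [-3.14, 0.001, 1.473]
wrist_force: [-0.0, -0.7, -1.3]
width: 0.0339
```

```bash
python3 - <<'E'
from h import *
st(); im,d=snap('wrist','w3')
x,y,w,h=240,60,140,130
cv2.imwrite('pics/w3c.png',cv2.resize(cv2.cvtColor(im[y:y+h,x:x+w],cv2.COLOR_RGB2BGR),None,fx=4,fy=4,interpolation=cv2.INTER_CUBIC))
E
```

```text
t 5.42 q [-2.710e-01  1.060e-01  1.431e+00 -1.000e-03  1.606e+00 -1.740e-01] p [ 0.5451 -0.093   0.364 ] rpy [-3.1399e+00  8.0000e-04  1.4734e+00] F [-0.  -0.7 -1.3] M [-0.05 -0.06  0.02] w 0.0339
```

View pics/w3.png

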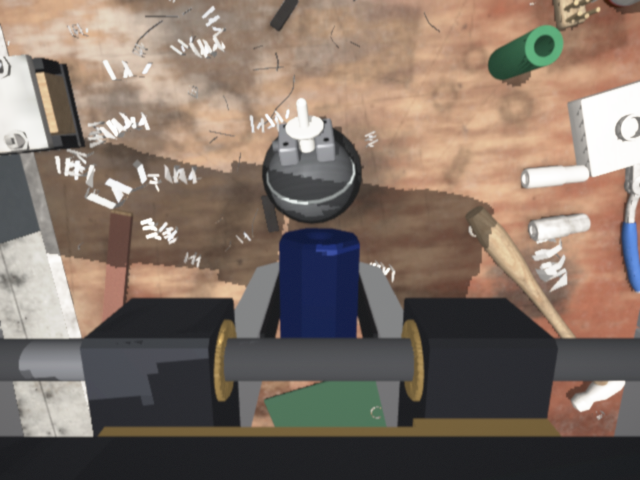

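View pics/w3c.png

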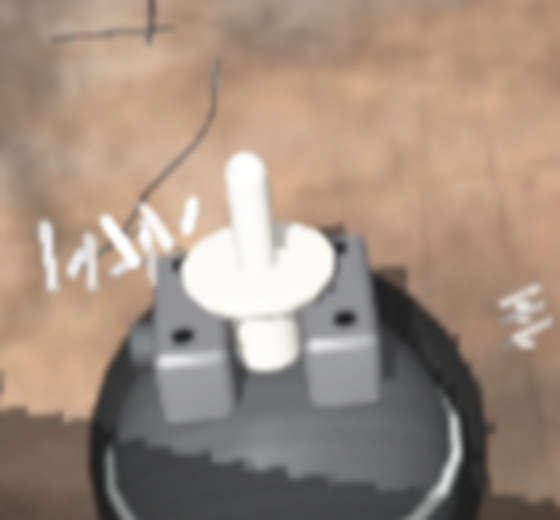

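```bash
python3 - <<'E'
from h import *
w=load('w3');a=load('scene0');b=load('side0')
tip=(240+245/4-.4,60+157/4-.4);ft=(240+258.5/4-.4,60+269/4-.4)
T=atz(w,tip,.077);F=atz(w,ft,.066)
print(T,F,T-F,np.rad2deg(np.arctan2(*(T-F)[[1,0]])))
at=(260+192/7-.4,230+284/7-.4);bt=(265+178/7-.4,185+103/7-.4)
print(tri([(w,tip),(a,at),(b,bt)]),tri([(w,tip),(b,bt)]))
# ball circle from wrist depth
P=cloud(w)[60:215,250:375].reshape(-1,3);im=w['im'][60:215,250:375].reshape(-1,3).astype(int)
from scipy.optimize import least_squares
m=(P[:,2]>.03)&(P[:,2]<.075)&(im.max(1)-im.min(1)<25)&(im.max(1)<120)
q=P[m];r=least_squares(lambda c:np.linalg.norm(q-[c[0],c[1],.039],axis=1)-.034,[.543,-.052],loss='soft_l1',f_scale=.001);print('ball',r.x,len(q),r.cost)
B=np.r_[r.x,.039];print((T-B)[:2],np.rad2deg(np.arctan2(*(T-B)[[1,0]])),np.linalg.norm((T-B)[:2]))
# knob in the w3 view: top points
P=cloud(w);im=w['im'].astype(int);m=(im[...,2]>im[...,0]+25)&(im[...,2]>im[...,1]+25)&(P[...,2]>.15)&(P[...,2]<.25);q=P[m];print(q.min(0),q.max(0),np.percentile(q,[2,98],axis=0))
E
```

```text
[0.54146596 0.0024264  0.077     ] [ 0.54142326 -0.01497871  0.066     ] [4.27014424e-05 1.74051108e-02 1.10000000e-02] 89.85943166102612
(array([0.54235969, 0.0017362 , 0.0772749 ]), [np.float64(0.0010986794031231423), np.float64(0.0009731103387616614), np.float64(0.000848829472734509)]) (array([0.54208373, 0.00221557, 0.07611375]), [np.float64(0.0007155194355633891), np.float64(0.0007155194355633716)])
ball [ 0.54170909 -0.05164861] 3820 0.002111578670385917
[-0.00024313  0.05407501] 90.25760502208779 0.05407555818434292
[ 0.52571406 -0.11163695  0.16849167] [ 0.56320239 -0.06383817  0.1999406 ] [[ 0.52819229 -0.10613177  0.17484099]
 [ 0.56087134 -0.06475787  0.19842493]]
```

```bash
cat >> h.py <<'E'
def inc(p0,R0,p1,R1):
    d=R0.T@(np.asarray(p1)-p0)/.1; r=Ro.from_matrix(R0.T@R1).as_rotvec()/(np.pi/2)
    return np.r_[d,r].round(3)
def cur():
    o=robot.get_obs(); return o['tool_pos'],Ro.from_euler('xyz',o['ee_rot']).as_matrix()
TIP=np.array([.542,.002,.077]);HD=90.
def peg(h=HD): 
    a=np.deg2rad(h);c,s=np.cos(np.deg2rad(35)),np.sin(np.deg2rad(35))
    H=np.array([np.cos(a),np.sin(a),0]);return H*c+[0,0,s],H*s-[0,0,c]
def ins(dep,sgn=1,roll=0,kz=.184,kx=0):
    "TCP pose with the knob end 'dep' m past the tip"
    p,z0=peg(); z=Ro.from_rotvec(p*np.deg2rad(roll)).apply(z0);x=sgn*p;R=np.stack([x,np.cross(z,x),z],1)
    return TIP+p*(.028-dep)-z*kz-x*kx,R
E
python3 - <<'E'
from h import *
p0,R0=cur()
for d in(-.06,-.012):
    p1,R1=ins(d); print(p1,inc(p0,R0,p1,R1)); p0,R0=p1,R1
E
```

```text
[ 0.542      -0.03145268  0.2781987 ] [ 0.612 -0.089  0.856  0.018  0.389 -0.061]
[ 0.542      -0.07077198  0.25066703] [-0.48  0.    0.    0.    0.    0.  ]
```

>>> move_arm(
  increments=[
    [[0, 0.3, -0.05, 0, 0.018, 0.389, -0.061], [0, 0.6, -0.09, 0, 0.018, 0.389, -0.061], [0, 0.61, -0.09, 0, 0.018, 0.389, -0.061], [0, 0.61, -0.09, 0, 0.018, 0.389, -0.061], [0, 0.61, -0.09, 0.2, 0.018, 0.389, -0.061], [0, 0.61, -0.09, 0.5, 0.018, 0.389, -0.061], [0, 0.61, -0.09, 0.86, 0.018, 0.389, -0.061], [0, 0.61, -0.09, 0.86, 0.018, 0.389, -0.061]],
  ],
)

```text
time: 6.13
tool_pos: [0.5395, -0.0318, 0.2705]
ee_rot: [-3.125, -0.612, 1.56]
wrist_force: [-0.9, 0.6, -2.0]
width: 0.0337
```

>>> move_arm(
  increments=[
    [[0, -0.2, 0, 0, 0, 0, 0], [0, -0.35, 0, 0, 0, 0, 0], [0, -0.48, 0, 0, 0, 0, 0], [0, -0.48, 0, 0, 0, 0, 0], [0, -0.48, 0, 0, 0, 0, 0]],
  ],
)

```text
time: 6.55
tool_pos: [0.5422, -0.0704, 0.2521]
ee_rot: [3.139, -0.612, 1.572]
wrist_force: [1.0, 0.3, -0.7]
width: 0.0336
```

```bash
python3 - <<'E'
from h import *
st(); p0,R0=cur(); print(inc(p0,R0,*ins(-.012)))
a,_=snap('scene','s2');b,_=snap('side','d2')
f=lambda im,x,y,w,h:cv2.resize(cv2.cvtColor(im[y:y+h,x:x+w],cv2.COLOR_RGB2BGR),(400,400),interpolation=cv2.INTER_CUBIC)
cv2.imwrite('pics/c2.png',np.hstack([f(a,250,200,100,100),f(b,250,140,100,100)]))
E
```

```text
t 6.55 q [-0.383  0.222  1.584  0.563  1.587 -0.448] p [ 0.5422 -0.0704  0.2521] rpy [ 3.1393 -0.6119  1.5724] F [ 1.   0.3 -0.7] M [-0.4  -0.07  0.01] w 0.0336
[-0.011 -0.002  0.01   0.001 -0.001  0.001]
```

View pics/c2.png

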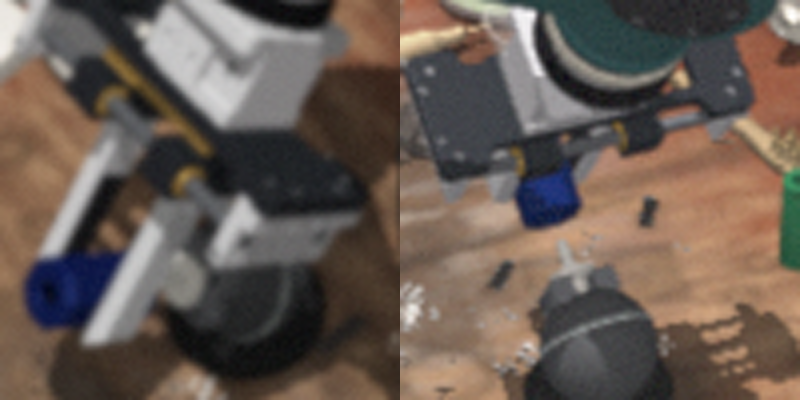

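>>> move_arm(
  increments=[
    [[0, -0.03, 0, 0.01, 0, 0, 0], [0, -0.06, 0, 0.01, 0, 0, 0], [0, -0.09, 0, 0.01, 0, 0, 0], [0, -0.12, 0, 0.01, 0, 0, 0], [0, -0.14, 0, 0.01, 0, 0, 0], [0, -0.15, 0, 0.01, 0, 0, 0], [0, -0.15, 0, 0.01, 0, 0, 0]],
  ],
)

```text
time: 7.23
tool_pos: [0.542, -0.0814, 0.2419]
ee_rot: [3.14, -0.611, 1.574]
wrist_force: [0.0, 0.0, -2.4]
width: 0.0339
```

```bash
cat >> h.py <<'E'
def chk(sgn=1,roll=0,kz=.184,kx=0):
    o=st(); p,R=cur(); t,T=ins(0,sgn,roll,kz,kx); e=R.T@(t-p); 
    print('depth mm',(-(t-p)@-peg()[0]*-1*1e3).round(2) if 0 else ((t-p)@peg()[0]*1e3).round(2),'lat y,z',(e[1:]*1e3).round(2),'F tool',(R.T@o['wrist_force']).round(1),'M tool',(R.T@o['wrist_torque']).round(2),'|F|',np.linalg.norm(o['wrist_force']).round(1))
E
python3 - <<'E'
from h import *
chk()
E
```

```text
t 7.23 q [-0.401  0.239  1.586  0.557  1.582 -0.473] p [ 0.542  -0.0814  0.2419] rpy [ 3.1398 -0.6115  1.5736] F [ 0.   0.  -2.4] M [-0.34 -0.05  0.  ] w 0.0339
depth mm 1.75 lat y,z [ 0.01 -1.03] F tool [-1.4  0.   2. ] M tool [-0.04 -0.34 -0.03] |F| 2.4
```

>>> move_arm(
  increments=[
    [[0, -0.01, 0, -0.01, 0, 0, 0], [0, -0.02, 0, -0.01, 0, 0, 0], [0, -0.03, 0, -0.01, 0, 0, 0], [0, -0.04, 0, -0.01, 0, 0, 0]],
  ],
)

```text
time: 7.57
tool_pos: [0.5422, -0.0846, 0.2413]
ee_rot: [3.138, -0.614, 1.575]
wrist_force: [-1.0, 4.2, 2.3]
width: 0.0334
```

```bash
python3 - <<'E'
from h import *
chk()
E
```

```text
t 7.57 q [-0.407  0.242  1.584  0.558  1.585 -0.479] p [ 0.5422 -0.0846  0.2413] rpy [ 3.1385 -0.614   1.5752] F [-1.   4.2  2.3] M [ 0.61 -0.03 -0.  ] w 0.0334
depth mm 4.68 lat y,z [-0.14  0.29] F tool [ 4.7 -1.   0.6] M tool [-0.03  0.61 -0.02] |F| 4.8
```

>>> move_arm(
  increments=[
    [[0, -0.01, 0, 0, 0, 0, 0], [0, -0.02, 0, 0, 0, 0, 0], [0, -0.03, 0, 0, 0, 0, 0]],
  ],
)

```text
time: 7.82
tool_pos: [0.5422, -0.0857, 0.2406]
ee_rot: [3.138, -0.619, 1.577]
wrist_force: [-0.6, 8.8, 6.6]
width: 0.0337
```

```bash
python3 - <<'E'
from h import *
chk()
E
```

```text
t 7.82 q [-0.409  0.244  1.583  0.561  1.587 -0.484] p [ 0.5422 -0.0857  0.2406] rpy [ 3.1377 -0.6188  1.5772] F [-0.6  8.8  6.6] M [1.88 0.11 0.08] w 0.0337
depth mm 5.99 lat y,z [-0.17  0.38] F tool [11.  -0.5 -0.2] M tool [ 0.13  1.88 -0.  ] |F| 11.0
```

>>> move_arm(
  increments=[
    [[0, 0.15, 0, 0, 0, 0, 0], [0, 0.35, 0, 0, 0, 0, 0], [0, 0.65, 0, 0, 0, 0, 0], [0, 0.65, 0, 0, 0, 0, 0], [0, 0.65, 0, 0, 0, 0, 0]],
  ],
)

```text
time: 8.23
tool_pos: [0.542, -0.0334, 0.2776]
ee_rot: [3.136, -0.609, 1.578]
wrist_force: [0.7, -0.7, -1.5]
width: 0.0342
```

```bash
python3 - <<'E'
from h import *
import kin;from kin import *
chk(); kin.L,e=fitL();print(kin.L.round(4),e)
q0=robot.get_obs()['joint_positions']
for roll in(-30,-40,-50,-60):
    for d in(-.06,0,.02):
        p,R=ins(d,-1,roll); s=ik(p,R,n=8)
        c=np.array([[x,y,z] for x in(-.0375,.0375) for y in(-.0885,.0885) for z in(.0,.102)])
        f=np.array([[x,y,.199] for x in(-.008,.008) for y in(-.0595,.0595)])
        print(roll,d,[v.round(2) for v in s],'body minz',(p+c@R.T)[:,2].min().round(3),'finger minz',(p+f@R.T)[:,2].min().round(3))
for roll in(-45,):
    p,R=ins(-.06,1,roll); s=q0
    for k in range(0,190,20):
        RR=R@Rx('z',np.deg2rad(k)); ss=ik(p,RR,seed=s,n=0); print(k,[v.round(2) for v in ss]); s=ss[0] if ss else s
E
```

```text
t 8.23 q [-0.32   0.179  1.58   0.574  1.592 -0.375] p [ 0.542  -0.0334  0.2776] rpy [ 3.1359 -0.6085  1.5779] F [ 0.7 -0.7 -1.5] M [-0.46 -0.09  0.02] w 0.0342
depth mm -58.02 lat y,z [-0.33  0.76] F tool [-1.4  0.7  0.9] M tool [-0.06 -0.46 -0.07] |F| 1.8
[ 0.1526  0.449   0.1007  0.4998  0.1514  0.0566 -0.    ] 1.3160092139918866e-06
-30 -0.06 [] body minz 0.128 finger minz 0.088
-30 0 [array([-0.5 , -0.08,  2.01,  0.85,  1.12,  2.46])] body minz 0.093 finger minz 0.053
-30 0.02 [array([-0.54, -0.05,  2.01,  0.86,  1.13,  2.41])] body minz 0.082 finger minz 0.042
-40 -0.06 [array([-0.39, -0.26,  2.14,  0.95,  0.93,  2.51])] body minz 0.111 finger minz 0.082
-40 0 [array([-0.52, -0.17,  2.15,  1.01,  0.98,  2.33])] body minz 0.076 finger minz 0.048
-40 0.02 [array([-0.56, -0.13,  2.14,  1.03,  0.99,  2.27])] body minz 0.065 finger minz 0.036
-50 -0.06 [array([-0.37, -0.33,  2.27,  1.14,  0.75,  2.36])] body minz 0.094 finger minz 0.078
-50 0 [array([-0.52, -0.22,  2.28,  1.24,  0.84,  2.14])] body minz 0.059 finger minz 0.043
-50 0.02 [array([-0.57, -0.18,  2.27,  1.26,  0.86,  2.0
[... 174 characters left out ...]
7,  0.73,  1.84])] body minz 0.042 finger minz 0.04
-60 0.02 [array([-0.55, -0.19,  2.39,  1.59,  0.77,  1.77])] body minz 0.031 finger minz 0.029
0 [array([-0.38, -0.3 ,  2.21,  1.03,  0.84, -0.7 ])]
20 [array([-0.38, -0.3 ,  2.21,  1.03,  0.84, -0.35])]
40 [array([-0.38, -0.3 ,  2.21,  1.03,  0.84,  0.  ])]
60 [array([-0.38, -0.3 ,  2.21,  1.03,  0.84,  0.35])]
80 [array([-0.38, -0.3 ,  2.21,  1.03,  0.84,  0.7 ])]
100 [array([-0.38, -0.3 ,  2.21,  1.03,  0.84,  1.05])]
120 [array([-0.38, -0.3 ,  2.21,  1.03,  0.84,  1.4 ])]
140 [array([-0.38, -0.3 ,  2.21,  1.03,  0.84,  1.75])]
160 [array([-0.38, -0.3 ,  2.21,  1.03,  0.84,  2.1 ])]
180 [array([-0.38, -0.3 ,  2.21,  1.03,  0.84,  2.44])]
```

```bash
python3 - <<'E'
from h import *
import kin;from kin import *
kin.L,e=fitL()
for phi in range(-180,180,30):
  for c in((.5,-.05,.32),(.4,-.3,.32),(.5,.1,.35),(.35,-.05,.4)):
    a=np.deg2rad(phi);z=np.array([np.cos(a),np.sin(a),0]);x=np.array([0,0,1.]);R=np.stack([x,np.cross(z,x),z],1)
    s=ik(np.array(c)-z*.184,R,n=6)
    if s: print(phi,c,[v.round(2) for v in s])
E
```

```text
0 (0.4, -0.3, 0.32) [array([-1.54, -0.31,  2.22,  1.58,  1.55, -0.34])]
30 (0.5, -0.05, 0.32) [array([-0.99, -0.32,  2.23,  1.59,  1.52, -0.33])]
30 (0.4, -0.3, 0.32) [array([-1.46,  0.11,  1.84,  1.41,  1.95, -0.41])]
30 (0.5, 0.1, 0.35) [array([-0.57, -0.65,  2.34,  1.63,  1.1 , -0.14])]
30 (0.35, -0.05, 0.4) [array([-1.56, -0.68,  2.25,  1.57,  2.08, -0.01])]
60 (0.5, -0.05, 0.32) [array([-0.92,  0.1 ,  1.85,  1.42,  1.93, -0.41])]
60 (0.4, -0.3, 0.32) [array([-1.29,  0.42,  1.45,  1.3 ,  2.29, -0.4 ])]
60 (0.5, 0.1, 0.35) [array([-0.67, -0.15,  2.03,  1.53,  1.71, -0.31])]
60 (0.35, -0.05, 0.4) [array([-1.23, -0.2 ,  1.96,  1.41,  2.26, -0.24])]
90 (0.5, -0.05, 0.32) [array([-0.75,  0.41,  1.46,  1.3 ,  2.28, -0.4 ])]
90 (0.4, -0.3, 0.32) [array([-1.08,  0.66,  1.09,  1.25,  2.63, -0.37])]
90 (0.5, 0.1, 0.35) [array([-0.54,  0.22,  1.64,  1.4 ,  2.09, -0.34])]
90 (0.35, -0.05, 0.4) [array([-0.94,  0.11,  1.67,  1.3 ,  2.49, -0.34])]
120 (0.5, -0.05, 0.32) [array([-0.55,  0.66,  1.1 ,  1.25,  2.61, -0.36])]
120 (0.5, 0.1, 0.35) [array([-0.36,  0.51,  1.25,  1.34,  2.43, -0.3 ])]
```

```bash
cat >> h.py <<'E'
def call(p0,R0,poses):
    for p,R in poses: print('[0, '+', '.join('%g'%v for v in inc(p0,R0,p,R))+']')
    print('--')
    return poses[-1]
E
python3 - <<'E'
from h import *
p,R=cur()
c=call(p,R,[ins(-.055,1,r) for r in(-6,-12,-18,-24)])
c=call(*c,[ins(-.05,1,r) for r in(-30,-36,-42,-45)])
E
```

```text
[0, -0.029, -0.192, 0.016, -0.066, 0.001, 0.004]
[0, -0.028, -0.383, 0.046, -0.132, 0.001, 0.004]
[0, -0.027, -0.569, 0.095, -0.199, 0.001, 0.004]
[0, -0.025, -0.749, 0.164, -0.266, 0.001, 0.004]
--
[0, -0.05, -0.192, 0.01, -0.067, -0, 0]
[0, -0.05, -0.383, 0.04, -0.133, -0, 0]
[0, -0.05, -0.569, 0.09, -0.2, 0, 0]
[0, -0.05, -0.659, 0.122, -0.233, -0, 0]
--
```

>>> move_arm(
  increments=[
    [[0, -0.03, -0.19, 0.016, -0.066, 0, 0.004], [0, -0.03, -0.38, 0.046, -0.132, 0, 0.004], [0, -0.03, -0.57, 0.095, -0.2, 0, 0.004], [0, -0.025, -0.75, 0.164, -0.266, 0, 0.004]],
  ],
)

```text
time: 8.57
tool_pos: [0.466, -0.0279, 0.2603]
ee_rot: [2.723, -0.611, 1.564]
wrist_force: [-0.3, 0.4, -1.8]
width: 0.0341
```

>>> move_arm(
  increments=[
    [[0, -0.05, -0.19, 0.01, -0.067, 0, 0], [0, -0.05, -0.38, 0.04, -0.133, 0, 0], [0, -0.05, -0.57, 0.09, -0.2, 0, 0], [0, -0.05, -0.66, 0.12, -0.233, 0, 0], [0, -0.05, -0.66, 0.12, -0.233, 0, 0]],
  ],
)

```text
time: 8.98
tool_pos: [0.4083, -0.0084, 0.2239]
ee_rot: [2.367, -0.613, 1.562]
wrist_force: [-0.9, 0.2, -1.3]
width: 0.0338
```

>>> move_arm(
  increments=[
    [[0, 0, 0, 0, 0, 0, 0.5], [0, 0, 0, 0, 0, 0, 0.5], [0, 0, 0, 0, 0, 0, 0.5], [0, 0, 0, 0, 0, 0, 0.5], [0, 0, 0, 0, 0, 0, 0.5], [0, 0, 0, 0, 0, 0, 0.5], [0, 0, 0, 0, 0, 0, 0.5]],
  ],
)

```text
time: 9.57
tool_pos: [0.4122, -0.0101, 0.228]
ee_rot: [-3.138, -0.95, 0.516]
wrist_force: [0.0, 0.4, -2.2]
width: 0.0335
```

>>> move_arm(
  increments=[
    [[0, 0, 0, 0, 0, 0, 0.5], [0, 0, 0, 0, 0, 0, 0.5], [0, 0, 0, 0, 0, 0, 0.5], [0, 0, 0, 0, 0, 0, 0.5], [0, 0, 0, 0, 0, 0, 0.5], [0, 0, 0, 0, 0, 0, 0.5], [0, 0, 0, 0, 0, 0, 0.5]],
  ],
)

```text
time: 10.15
tool_pos: [0.4122, -0.0101, 0.2279]
ee_rot: [-2.361, -0.611, -0.525]
wrist_force: [0.1, 0.4, -1.5]
width: 0.0339
```

>>> move_arm(
  increments=[
    [[0, 0, 0, 0, 0, 0, 0.5], [0, 0, 0, 0, 0, 0, 0.5], [0, 0, 0, 0, 0, 0, 0.5], [0, 0, 0, 0, 0, 0, 0.5], [0, 0, 0, 0, 0, 0, 0.5], [0, 0, 0, 0, 0, 0, 0.5], [0, 0, 0, 0, 0, 0, 0.5]],
  ],
)

```text
time: 10.73
tool_pos: [0.4122, -0.0101, 0.2279]
ee_rot: [-2.192, 0.002, -1.052]
wrist_force: [-0.7, 0.6, -1.4]
width: 0.0335
```

>>> move_arm(
  increments=[
    [[0, 0, 0, 0, 0, 0, 0.5], [0, 0, 0, 0, 0, 0, 0.5], [0, 0, 0, 0, 0, 0, 0.5], [0, 0, 0, 0, 0, 0, 0.5], [0, 0, 0, 0, 0, 0, 0.5], [0, 0, 0, 0, 0, 0, 0.5], [0, 0, 0, 0, 0, 0, 0.5], [0, 0, 0, 0, 0, 0, 0.5]],
  ],
)

```text
time: 11.4
tool_pos: [0.4122, -0.0101, 0.2279]
ee_rot: [-2.361, 0.612, -1.576]
wrist_force: [0.0, -0.6, -1.9]
width: 0.0337
```

```bash
python3 - <<'E'
from h import *
chk(-1,-45); p,R=cur(); print(inc(p,R,*ins(-.02,-1,-45)))
a,_=snap('wrist','w4')
E
```

```text
t 11.4 q [-0.411 -0.283  2.208  1.046  0.854  2.413] p [ 0.4122 -0.0101  0.2279] rpy [-2.3614  0.6118 -1.5761] F [ 0.  -0.6 -1.9] M [-0.15  0.44  0.05] w 0.0337
depth mm -48.67 lat y,z [0.32 0.24] F tool [1.6 0.9 0.9] M tool [-0.39  0.26  0.04] |F| 2.0
[ 0.287  0.004  0.002  0.001 -0.002 -0.002]
```

View pics/w4.png

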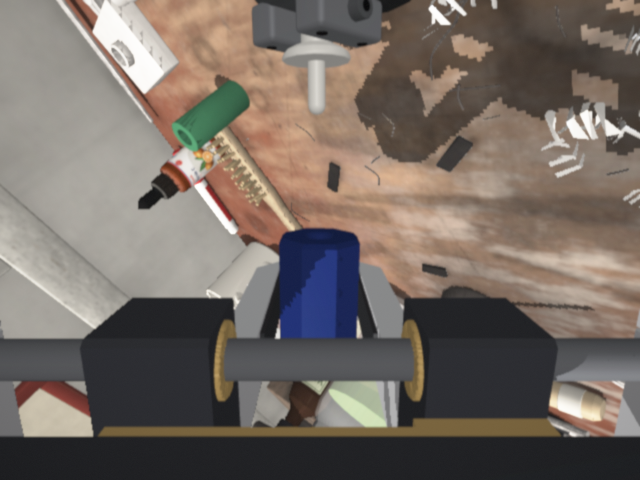

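```bash
python3 - <<'E'
from h import *
w=load('w4');p,R=cur();K=w['mtx']
def proj(X): c=w['R']@X+w['t'];return (K@c)[:2]/c[2],c[2]
print('tip',proj(TIP),'foot',proj(TIP-.02*peg()[0]))
for k in(.028,): print('knob end',proj(p+R@[.028,0,.184]))
im=w['im'][40:130,270:370];cv2.imwrite('pics/w4c.png',cv2.resize(cv2.cvtColor(im,cv2.COLOR_RGB2BGR),None,fx=6,fy=6,interpolation=cv2.INTER_CUBIC))
im=w['im'][220:260,270:370];cv2.imwrite('pics/w4k.png',cv2.resize(cv2.cvtColor(im,cv2.COLOR_RGB2BGR)*2,None,fx=6,fy=6,interpolation=cv2.INTER_CUBIC))
E
```

```text
tip (array([316.67145771, 112.56853917]), np.float64(0.1578210944227301)) foot (array([316.35613438,  59.89355096]), np.float64(0.15331324529092374))
knob end (array([317.43619155, 228.32899479]), np.float64(0.16853307463782288))
```

View pics/w4c.png

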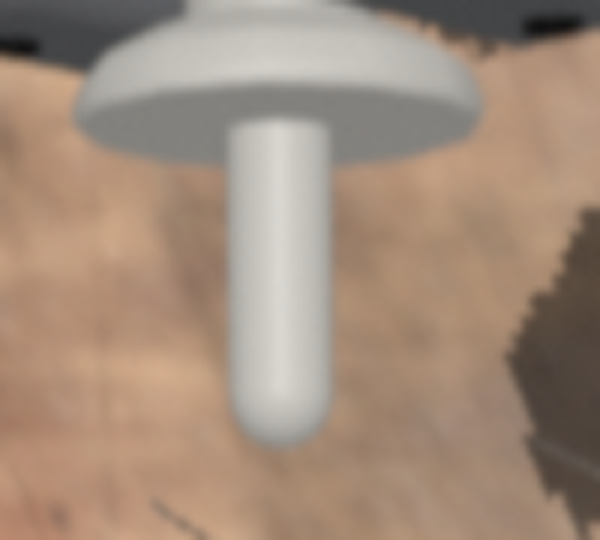

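View pics/w4k.png

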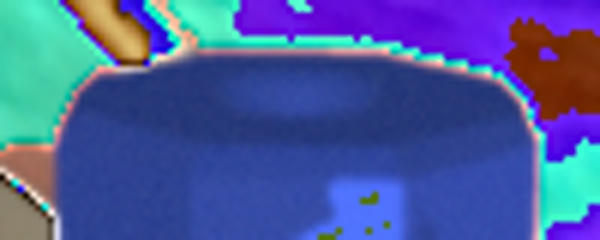

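>>> move_arm(
  increments=[
    [[0, 0.2, -0.003, 0.002, 0, 0, 0], [0, 0.35, -0.003, 0.002, 0, 0, 0], [0, 0.42, -0.003, 0.002, 0, 0, 0], [0, 0.45, -0.003, 0.002, 0, 0, 0], [0, 0.47, -0.003, 0.002, 0, 0, 0], [0, 0.49, -0.003, 0.002, 0, 0, 0], [0, 0.5, -0.003, 0.002, 0, 0, 0]],
  ],
)

```text
time: 12.03
tool_pos: [0.4118, -0.0502, 0.1992]
ee_rot: [-2.359, 0.612, -1.574]
wrist_force: [-0.3, 0.7, -1.5]
width: 0.0336
```

```bash
python3 - <<'E'
from h import *
chk(-1,-45)
E
```

```text
t 12.03 q [-0.526 -0.198  2.213  1.111  0.906  2.242] p [ 0.4118 -0.0502  0.1992] rpy [-2.3592  0.6123 -1.574 ] F [-0.3  0.7 -1.5] M [-0.17  0.44 -0.05] w 0.0336
depth mm 0.71 lat y,z [-0.14  0.05] F tool [0.3 1.4 1. ] M tool [-0.33  0.33  0.08] |F| 1.7
```

>>> move_arm(
  increments=[
    [[0, 0.015, 0, 0, 0, 0, 0], [0, 0.03, 0, 0, 0, 0, 0], [0, 0.045, 0, 0, 0, 0, 0], [0, 0.06, 0, 0, 0, 0, 0]],
  ],
)

```text
time: 12.37
tool_pos: [0.4116, -0.0551, 0.1955]
ee_rot: [-2.359, 0.612, -1.574]
wrist_force: [0.5, -0.4, -1.8]
width: 0.0337
```

```bash
python3 - <<'E'
from h import *
chk(-1,-45)
E
```

```text
t 12.37 q [-0.54  -0.187  2.213  1.117  0.912  2.223] p [ 0.4116 -0.0551  0.1955] rpy [-2.3594  0.6124 -1.5743] F [ 0.5 -0.4 -1.8] M [-0.16  0.45 -0.04] w 0.0337
depth mm 6.8 lat y,z [-0.34  0.03] F tool [1.4 0.5 1.2] M tool [-0.35  0.32  0.09] |F| 1.9
```

>>> move_arm(
  increments=[
    [[0, 0.015, 0, 0, 0, 0, 0], [0, 0.03, 0, 0, 0, 0, 0], [0, 0.045, 0, 0, 0, 0, 0], [0, 0.06, 0, 0, 0, 0, 0]],
  ],
)

```text
time: 12.7
tool_pos: [0.4116, -0.0602, 0.1919]
ee_rot: [-2.36, 0.613, -1.575]
wrist_force: [0.4, 0.1, -1.0]
width: 0.0334
```

```bash
python3 - <<'E'
from h import *
chk(-1,-45)
E
```

```text
t 12.7 q [-0.553 -0.174  2.212  1.123  0.917  2.204] p [ 0.4116 -0.0602  0.1919] rpy [-2.3598  0.6127 -1.5749] F [ 0.4  0.1 -1. ] M [-0.22  0.41 -0.03] w 0.0334
depth mm 13.01 lat y,z [-0.37  0.01] F tool [0.4 0.4 0.9] M tool [-0.31  0.34  0.03] |F| 1.0
```

>>> move_arm(
  increments=[
    [[0, 0.01, 0, 0, 0, 0, 0], [0, 0.02, 0, 0, 0, 0, 0], [0, 0.03, 0, 0, 0, 0, 0], [0, 0.04, 0, 0, 0, 0, 0]],
  ],
)

```text
time: 13.03
tool_pos: [0.4116, -0.0635, 0.1897]
ee_rot: [-2.36, 0.613, -1.575]
wrist_force: [0.3, -0.8, -1.4]
width: 0.0335
```

```bash
python3 - <<'E'
from h import *
chk(-1,-45)
E
```

```text
t 13.03 q [-0.562 -0.166  2.211  1.127  0.921  2.192] p [ 0.4116 -0.0635  0.1897] rpy [-2.3597  0.6126 -1.5749] F [ 0.3 -0.8 -1.4] M [-0.16  0.44  0.01] w 0.0335
depth mm 16.98 lat y,z [-0.33  0.04] F tool [1.5 0.2 0.7] M tool [-0.36  0.29  0.06] |F| 1.6
```

>>> move_arm(
  increments=[
    [[0, 0.008, 0, 0, 0, 0, 0], [0, 0.015, 0, 0, 0, 0, 0], [0, 0.02, 0, 0, 0, 0, 0], [0, 0.02, 0, 0, 0, 0, 0], [0, 0.02, 0, 0, 0, 0, 0]],
  ],
)

```text
time: 13.45
tool_pos: [0.4116, -0.065, 0.1886]
ee_rot: [-2.36, 0.613, -1.575]
wrist_force: [0.1, -0.1, -1.4]
width: 0.0336
```

```bash
python3 - <<'E'
from h import *
chk(-1,-45); im,_=snap('wrist','w5'); im=im[0:260,220:420];cv2.imwrite('pics/w5c.png',cv2.resize(cv2.cvtColor(im,cv2.COLOR_RGB2BGR),None,fx=2.2,fy=2.2,interpolation=cv2.INTER_CUBIC))
E
```

```text
t 13.45 q [-0.566 -0.163  2.211  1.128  0.923  2.186] p [ 0.4116 -0.065   0.1886] rpy [-2.3598  0.6126 -1.5749] F [ 0.1 -0.1 -1.4] M [-0.14  0.45  0.01] w 0.0336
depth mm 18.89 lat y,z [-0.37  0.01] F tool [0.9 0.8 0.9] M tool [-0.38  0.27  0.07] |F| 1.5
```

View pics/w5c.png

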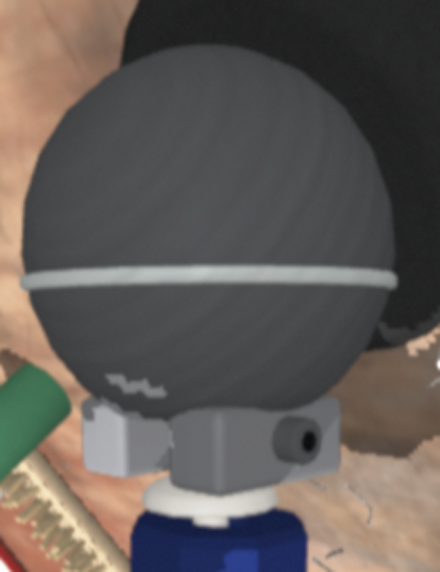

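>>> move_arm(
  increments=[
    [[0, -0.05, 0, 0, 0, 0, 0], [0, -0.15, 0, 0, 0, 0, 0], [0, -0.3, 0, 0, 0, 0, 0], [0, -0.5, 0, 0, 0, 0, 0], [0, -0.7, 0, 0, 0, 0, 0], [0, -0.7, 0, 0, 0, 0, 0]],
  ],
)

```text
time: 14.0
tool_pos: [0.412, -0.0058, 0.2313]
ee_rot: [-2.354, 0.613, -1.568]
wrist_force: [0.1, -0.3, -0.7]
width: 0.0338
```

>>> move_arm(
  increments=[
    [[0, 0, 0, 0, 0, 0, -0.5], [0, 0, 0, 0, 0, 0, -0.5], [0, 0, 0, 0, 0, 0, -0.5], [0, 0, 0, 0, 0, 0, -0.5], [0, 0, 0, 0, 0, 0, -0.5], [0, 0, 0, 0, 0, 0, -0.5], [0, 0, 0, 0, 0, 0, -0.5]],
  ],
)

```text
time: 14.58
tool_pos: [0.4116, -0.0079, 0.2284]
ee_rot: [-2.191, -0.005, -1.046]
wrist_force: [0.1, -1.0, -0.9]
width: 0.0337
```

>>> move_arm(
  increments=[
    [[0, 0, 0, 0, 0, 0, -0.5], [0, 0, 0, 0, 0, 0, -0.5], [0, 0, 0, 0, 0, 0, -0.5], [0, 0, 0, 0, 0, 0, -0.5], [0, 0, 0, 0, 0, 0, -0.5], [0, 0, 0, 0, 0, 0, -0.5], [0, 0, 0, 0, 0, 0, -0.5]],
  ],
)

```text
time: 15.17
tool_pos: [0.4116, -0.0079, 0.2284]
ee_rot: [-2.364, -0.617, -0.518]
wrist_force: [0.3, 0.0, -1.2]
width: 0.0334
```

>>> move_arm(
  increments=[
    [[0, 0, 0, 0, 0, 0, -0.5], [0, 0, 0, 0, 0, 0, -0.5], [0, 0, 0, 0, 0, 0, -0.5], [0, 0, 0, 0, 0, 0, -0.5], [0, 0, 0, 0, 0, 0, -0.5], [0, 0, 0, 0, 0, 0, -0.5], [0, 0, 0, 0, 0, 0, -0.5]],
  ],
)

```text
time: 15.75
tool_pos: [0.4116, -0.0079, 0.2284]
ee_rot: [3.134, -0.951, 0.531]
wrist_force: [0.6, -0.4, -1.0]
width: 0.0337
```

>>> move_arm(
  increments=[
    [[0, 0, 0, 0, 0, 0, -0.5], [0, 0, 0, 0, 0, 0, -0.5], [0, 0, 0, 0, 0, 0, -0.5], [0, 0, 0, 0, 0, 0, -0.5], [0, 0, 0, 0, 0, 0, -0.5], [0, 0, 0, 0, 0, 0, -0.5], [0, 0, 0, 0, 0, 0, -0.5], [0, 0, 0, 0, 0, 0, -0.5]],
  ],
)

```text
time: 16.42
tool_pos: [0.4116, -0.0079, 0.2284]
ee_rot: [2.36, -0.612, 1.567]
wrist_force: [0.3, -0.2, -0.8]
width: 0.0333
```

```bash
python3 - <<'E'
from h import *
import kin;from kin import *
kin.L,_=fitL()
from scipy.spatial.transform import Slerp
chk(1,-45)
p,R=cur(); q=robot.get_obs()['joint_positions']
z=np.array([0,1.,0]);x=np.array([0,0,1.]);R1=np.stack([x,np.cross(z,x),z],1)
c0=p+R[:,2]*.184;c1=np.array([.5,.1,.34])
S=Slerp([0,1],Ro.from_matrix(np.stack([R,R1])))
n=18; P=[]
for i in range(1,n+1):
    RR=S(i/n).as_matrix();c=c0+(c1-c0)*i/n; P.append((c-RR[:,2]*.184,RR))
s=q
for pp in P[2::3]:
    ss=ik(*pp,seed=s,n=0); print([v.round(2) for v in ss],pp[0].round(3)); s=ss[0] if ss else s
print(np.rad2deg(Ro.from_matrix(R.T@R1).magnitude()))
a=(p,R)
for k in(0,6,12): a=call(*a,P[k:k+6])
E
```

```text
t 16.42 q [-0.406 -0.287  2.21   1.046  0.851 -0.724] p [ 0.4116 -0.0079  0.2284] rpy [ 2.3603 -0.6123  1.5665] F [ 0.3 -0.2 -0.8] M [-0.26  0.43  0.04] w 0.0333
depth mm -50.71 lat y,z [ 0.66 -0.05] F tool [-0.6 -0.2  0.6] M tool [ 0.38 -0.34 -0.03] |F| 0.9
[array([-0.51, -0.22,  2.1 ,  1.06,  1.15, -0.7 ])] [ 0.422 -0.033  0.259]
[array([-0.57, -0.13,  2.  ,  1.09,  1.39, -0.66])] [ 0.435 -0.054  0.283]
[array([-0.59, -0.03,  1.89,  1.14,  1.61, -0.61])] [ 0.451 -0.071  0.303]
[array([-0.59,  0.07,  1.8 ,  1.2 ,  1.79, -0.54])] [ 0.467 -0.082  0.319]
[array([-0.58,  0.16,  1.71,  1.28,  1.95, -0.46])] [ 0.484 -0.086  0.331]
[array([-0.54,  0.24,  1.65,  1.39,  2.08, -0.36])] [ 0.5   -0.084  0.34 ]
69.87382463057263
[0, -0.009, 0.119, -0.075, 0.026, 0.032, 0.013]
[0, -0.019, 0.236, -0.143, 0.051, 0.064, 0.026]
[0, -0.029, 0.35, -0.204, 0.077, 0.096, 0.039]
[0, -0.04, 0.461, -0.256, 0.102, 0.129, 0.053]
[0, -0.05, 0.569, -0.302, 0.128, 0.161, 0.066]
[0, -0.06, 0.674, -0.34, 0.153, 0.193, 0.079]
--
[0, 0.016, 0.09, -0.053, 0.026, 0.032, 0.013]
[0, 0.031, 0.178, -0.099, 0.051, 0.064, 0.026]
[0, 0.046, 0.263, -0.137, 0.077, 0.096, 0.039]
[0, 0.06, 0.345, -0.168, 0.102, 0.129, 0.053]
[0, 0.074, 0.425, -0.191, 0.128, 0.161, 0.066]
[0, 0.09, 0.5, -0.207, 0.153, 0.193, 0.079]
--
[0, 0.029, 0.066, -0.019, 0.026, 0.032, 0.013]
[0, 0.057, 0.129, -0.03, 0.051, 0.064, 0.026]
[0, 0.084, 0.19, -0.034, 0.077, 0.096, 0.039]
[0, 0.112, 0.248, -0.03, 0.102, 0.129, 0.053]
[0, 0.139, 0.303, -0.018, 0.128, 0.161, 0.066]
[0, 0.167, 0.354, 0, 0.153, 0.193, 0.079]
--
```

>>> move_arm(
  increments=[
    [[0, -0.01, 0.12, -0.075, 0.026, 0.032, 0.013], [0, -0.02, 0.24, -0.143, 0.051, 0.064, 0.026], [0, -0.03, 0.35, -0.204, 0.077, 0.096, 0.039], [0, -0.04, 0.46, -0.256, 0.102, 0.129, 0.053], [0, -0.05, 0.57, -0.302, 0.128, 0.161, 0.066], [0, -0.06, 0.674, -0.34, 0.153, 0.193, 0.079]],
  ],
)

```text
time: 16.92
tool_pos: [0.4357, -0.0548, 0.2844]
ee_rot: [2.503, -0.926, 1.709]
wrist_force: [0.7, 0.7, -1.7]
width: 0.0338
```

>>> move_arm(
  increments=[
    [[0, 0.016, 0.09, -0.053, 0.026, 0.032, 0.013], [0, 0.031, 0.178, -0.1, 0.051, 0.064, 0.026], [0, 0.046, 0.263, -0.137, 0.077, 0.096, 0.039], [0, 0.06, 0.345, -0.168, 0.102, 0.129, 0.053], [0, 0.074, 0.425, -0.19, 0.128, 0.161, 0.066], [0, 0.09, 0.5, -0.207, 0.153, 0.193, 0.079]],
  ],
)

```text
time: 17.42
tool_pos: [0.4678, -0.0822, 0.3193]
ee_rot: [2.631, -1.247, 1.838]
wrist_force: [-0.6, 0.5, -2.4]
width: 0.0335
```

>>> move_arm(
  increments=[
    [[0, 0.029, 0.066, -0.019, 0.026, 0.032, 0.013], [0, 0.057, 0.129, -0.03, 0.051, 0.064, 0.026], [0, 0.084, 0.19, -0.034, 0.077, 0.096, 0.039], [0, 0.112, 0.248, -0.03, 0.102, 0.129, 0.053], [0, 0.139, 0.303, -0.018, 0.128, 0.161, 0.066], [0, 0.167, 0.354, 0, 0.153, 0.193, 0.079], [0, 0.167, 0.354, 0, 0.153, 0.193, 0.079], [0, 0.167, 0.354, 0, 0.153, 0.193, 0.079]],
  ],
)

```text
time: 18.08
tool_pos: [0.5003, -0.0841, 0.3399]
ee_rot: [1.024, -1.57, -2.598]
wrist_force: [0.3, 0.9, -1.1]
width: 0.0339
```

```bash
python3 - <<'E'
from h import *
st(); p,R=cur(); print('x axis',R[:,0],'knob c',p+R[:,2]*.184)
z=np.array([0,1.,0]);x=np.array([0,0,1.]);R1=np.stack([x,np.cross(z,x),z],1)
print(inc(p,R,np.array([.5,-.084,.34]),R1))
a,_=snap('scene','s6');b,_=snap('side','d6')
cv2.imwrite('pics/f6.png',cv2.cvtColor(np.hstack([cv2.resize(a,(400,300)),cv2.resize(b,(400,300))]),cv2.COLOR_RGB2BGR))
E
```

```text
t 18.08 q [-0.543  0.236  1.647  1.389  2.082 -0.36 ] p [ 0.5003 -0.0841  0.3399] rpy [ 1.0243 -1.5703 -2.598 ] F [ 0.3  0.9 -1.1] M [-0.62 -0.06 -0.02] w 0.0339
x axis [-4.15487456e-04 -2.51095988e-04  9.99999882e-01] knob c [0.50087493 0.09987602 0.33996183]
[ 0.001 -0.003  0.001  0.002 -0.     0.   ]
```

View pics/s6.png

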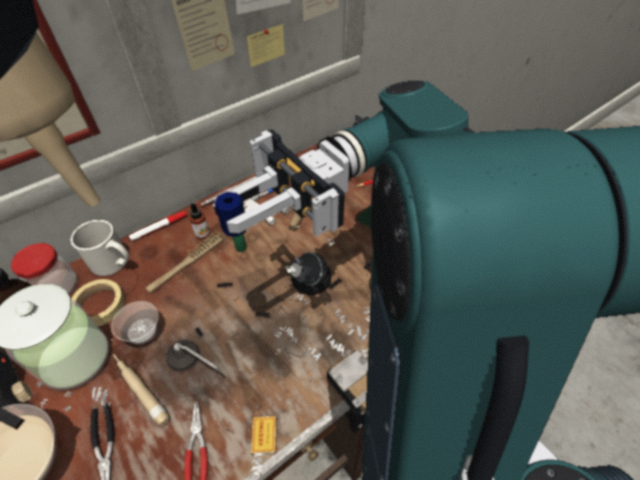

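View pics/d6.png

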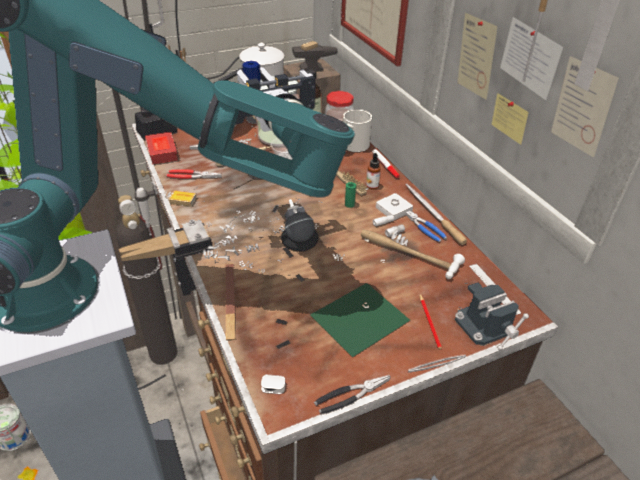

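```bash
python3 - <<'E'
from h import *
im,_=snap('wrist','w6'); z=load('s6')
for f in('w2','w6'):
    i=load(f)['im'].astype(int); m=(i[...,2]>i[...,0]+20)&(i[...,2]>i[...,1]+20); m[:200]=0;m[340:]=0;m[:,:250]=0;m[:,390:]=0; v,u=np.nonzero(m);print(f,np.percentile(u,[1,99]),np.percentile(v,[1,99]),m.sum())
f=lambda im:cv2.resize(cv2.cvtColor(im,cv2.COLOR_RGB2BGR),(400,400),interpolation=cv2.INTER_CUBIC)
cv2.imwrite('pics/k6.png',np.hstack([f(z['im'][180:250,195:265]),f(im[210:350,250:390])]))
st()
E
```

```text
w2 [280. 357.] [231. 336.] 8325
w6 [281. 357.] [231. 336.] 8284
t 18.23 q [-0.543  0.234  1.648  1.389  2.083 -0.36 ] p [ 0.4997 -0.084   0.3405] rpy [ 1.386  -1.5695 -2.9598] F [ 0.1  0.7 -1.3] M [-0.63 -0.06  0.03] w 0.0336
```

View pics/k6.png

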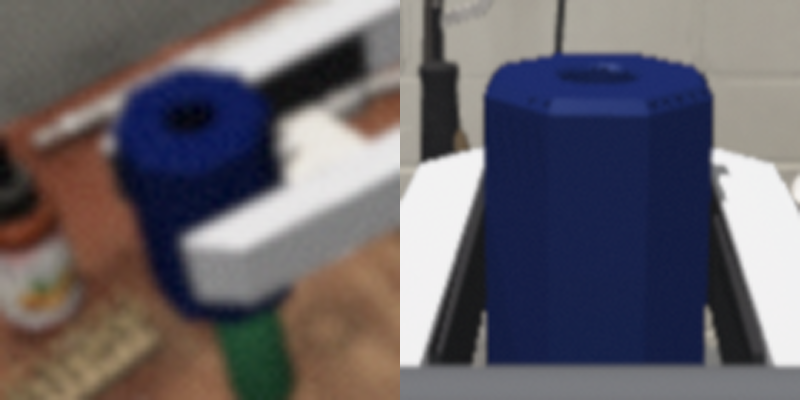

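The knob stands upright with the bore facing up and hasn't slipped in the grip. Handing the job in.

```bash
python3 - <<'E'
from h import *
robot.close_job(); st(False)
E
```

```text
the job is handed in; nothing more can be done
the job is handed in; nothing more can be done
```

The knob's deep end is found. The knob is held still in the gripper, upright with the deep hole facing up, its centre about 34 cm above the bench. I handed the job in at about 18 s of the 72 s allowed.

- **Finding the end:** The first end stopped on the peg after about 5 mm, with about 11 N of push. I drew it back and turned the knob end for end. The other end slid on about 19 mm with no contact force, almost to the shoulder, so that is the deep one.
- **Turning it over:** I drew the knob straight off the peg and turned it over to the final pose.
- **Last checks:**
  - The knob's axis is within about 0.1° of vertical, going by the gripper's pose.
  - The scene and wrist pictures show the bore facing up.
  - The knob's outline in the wrist picture matches the one taken after gripping, so it has not slipped.
  - The jaws read 33.6 mm open, as they should on the 34 mm knob, and the grip force is the fixed 30 N.
- **Other things on the bench:** I moved nothing else on purpose, and all the wrist forces I saw were small. I compared the bystanders only by eye in the pictures, and they looked unmoved.
- **Small disagreement:** One wrist picture put the bore about 1 mm to the side of where I expected. I allowed for about half of that; the bore has 2.5 mm of play on the peg.

No check failed.

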